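# Pull the dust filter of the bench extraction box for inspection

## Task

The filter of the dust extraction box is due for inspection: first shut the ball valve in its suction pipe (lever square across the pipe, at its stop) while the box is still closed, then swing the cover flap right up and leave it standing open. Draw the filter cassette out by its grip, carry it to the dust tray and hold it there upright and still, its whole lower edge over the tray and a few centimetres above it, touching nothing but the gripper; leave the valve shut and the other things on the bench where they are. The program finishes while still holding the filter: do not put it down or let go.

Things in the scene. Friction and masses are not known exactly. Their poses are not given: they have to be found in the camera images.
- extractor: Dust extraction box, fixed: cream steel, 142 (x) x 134 (y) x 112 mm high, walls 4 mm, air slots in its -x face. Origin under its centre on the bench, z up; flap hinged along its top +x edge. From its -y side a 27 mm pipe, axis 50 mm up, runs along y at x = +35 mm through a brass ball valve to a 36 mm elbow at y = -254 mm. The filter stands inside at x = -12 mm, 45 mm or more free either side in x
- valve_stem (a point): Point on the valve's upright turning axis at the height of the lever's middle, 105 mm above the bench; it does not move
- lever_grip (a point): Middle of the grey sleeve of the valve lever, 85 mm from the stem; the sleeve spans 46 to 112 mm from the stem, 18 mm wide, 10 mm high, its middle 105 mm above the bench, 30 mm or more free below it. Its frame turns with the lever, which points from the stem along -x of this frame
- valve (a joint): Opening angle of the ball valve, rad: 0 shut at its stop (lever across the pipe, pointing along the box's -x, to the robot), 1.571 fully open at its stop (lever along the pipe, pointing along the box's -y). Seen from above it shuts clockwise. Stays where it is left; about 4 N at the sleeve turn it
- flap_handle (a point): Middle of the round grip bar of the black bow handle on the cover flap: bar 10 mm thick, along the box's y, 80 mm clear between its two legs, bar axis 34 mm above the flap's outer face, 124 mm from the hinge along the flap, 25 mm from the flap's free edge. With the flap down it lies 149.5 mm above the bench. Its frame turns with the flap
- flap_hinge (a point): Middle of the flap's hinge line, which runs along the box's y on its top +x edge, 112.5 mm above the bench. The flap reaches 149 mm from it, is 138 mm wide and 3 mm thick, with a lip turned 12 mm down over the box's -x face
- flap (a joint): Angle of the cover flap, rad: 0 shut, 1.57 upright, 1.9 fully open at its stop, leaning back to the box's +x side. A friction hinge holds it at any angle; about 5 N at the handle lift it. The flap turns about the box's +y axis, its free edge going up and over to +x
- filter: Filter cassette, hidden under the flap: aluminium frame 12 (x) x 120 (y) x 80 mm (z) round grey pleats, black pull grip 14 x 44 x 22 mm on the middle of its top edge; 0.13 to 0.25 kg. Origin at the middle of its lower edge; z up, x through the plate. Stands loose in guide ribs (1.5 to 3 mm play, 84 mm high), 4 mm above the bench, axes as the box's; comes straight up; grip 6 mm below the rim
- filter_grip (a point): Middle of the filter's black pull grip, 92 mm above the filter's lower edge
- corner_left (a point): Lower corner of the filter plate at its +y end, 60 mm from the origin
- corner_right (a point): Lower corner of the filter plate at its -y end, 60 mm from the origin
- tray: Shallow open steel dust tray, loose, 0.6 kg, 200 (its x) x 170 (its y) x 22 mm high, in a blue taped field on the bench mat to the robot's left of the box. Origin at the centre of its underside; z up
- spool: Copper wire spool standing on the bench, 68 mm across, 56 mm high, origin under its centre; leave alone
- former: Dark steel coil former standing on the bench, 60 mm across, 64 mm high with its pin, origin under its centre; leave alone
- oiler: Aluminium jar with black cap, 52 mm across, 85 mm high, origin under its centre; leave alone
- screwdriver: Screwdriver lying on the bench, 190 mm long, along its x, handle to -x; leave alone

How it is judged (in metres and radians):
On the way, in this order (a step that is already met when the one before it is completed fails the run):
1. the valve is shut while the flap is still down (value of joint each of valve, flap below 0.1 rad), for 0.2 s.
2. the flap stands open (value of joint flap above 1.35 rad and value of joint valve below 0.12 rad), for 0.2 s.
3. the gripper has drawn the filter clear above the box rim (z of each of corner_left, corner_right in the frame of extractor above 0.114 m and contact force between the fingers and filter above 1 N and contact force between filter and extractor below 0.2 N), for 0.1 s.
At the end, for the whole second after the job is handed in: Filter held still (under 30 mm/s), upright within 15 degrees, both lower corners inside the tray's outline from above and 37 to 150 mm above the bench (15 mm or more over the tray's rim), touching neither tray nor box; valve within 0.12 rad of shut, flap open beyond 1.25 rad (value of joint valve below 0.12 rad and value of joint flap above 1.25 rad and x of corner_left in the frame of tray between -0.1 and 0.1 m and y of corner_left in the frame of tray between -0.085 and 0.085 m and x of corner_right in the frame of tray between -0.1 and 0.1 m and y of corner_right in the frame of tray between -0.085 and 0.085 m and height (world z) of corner_left between 0.037 and 0.15 m and height (world z) of corner_right between 0.037 and 0.15 m and angle between filter's own z axis and vertical below 0.26 rad and linear speed of filter below 0.03 m/s and contact force between the fingers and filter above 1 N and contact force between filter and tray below 0.1 N and contact force between filter and extractor below 0.1 N); the arm keeps its last pose, push and grip.
It fails at once if the tray was moved (distance of tray from where it was at the start of the episode above 0.02 m).
It fails at once if a bystander was moved (distance of any of spool, former, oiler from where it was at the start of the episode above 0.02 m or distance of screwdriver from where it was at the start of the episode above 0.03 m).
It also fails if it takes over 72 s, if anything falls off the work surface, if the arm or the gripper's body presses on something with over 40 N, if the wrist force passes 120 N, or if a joint passes its speed limit or range.

## Robot

A 6-joint arm with a two-finger parallel gripper is mounted at the origin on the work surface. World frame = base frame: x ahead of the robot, y to its left, z up, the work surface at z = 0. Lengths are in mm, angles in rad, forces in N, time in s.
With the tool pointing down it reaches from about 350 to 875 mm from the base axis. Payload 4.2 kg.
Tool frame: the origin (TCP) lies at the very end of the fingers, on their centre line; the grasp point (between the pads) lies 19 mm behind it; z points along the fingers, y is the direction in which the jaws open and shut (so a half turn about z gives the same grasp; the last joint's range is limited). The gripper opens to 85 mm and grips with 20 to 120 N. Pads are 22 mm wide; open, the fingers measure 114 mm over their backs; the gripper's body (76 mm by 85 mm) begins 54 mm behind the grasp point. The pads swing forward as they close: fully open they stand 13 mm farther back than shut.
Start: joints at [-0.962, 0.385, 0.008, 0, -1.194, -0.259], TCP at [214.208, -587.124, 231.312] pointing down, gripper open.
Joint ranges: [-3.14, 3.14], [-1.21, 2.06], [-1.07, 1.41], [-3.16, 2.05], [-2.99, -0.16], [-3.1, 3.1]. Speed limits (rad/s): [2.79, 2.79, 3.14, 3.14, 3.14, 3.14].

## Interface

Orientations are given as a unit quaternion [x, y, z, w].
In Python, from bench import arm, optics, job gives the robot as it stands.
- The arm moves only by the tool send_rows, never from a script. Its argument "steps" is a list that holds one entry, the list of rows, each a list of 5 numbers: the shift along the tool's x, y, z in cm, then the turn about the tool's z in rad, then the opening, from 0 (shut) to 1 (fully open). A call has 1 to 10 rows; each row shifts and turns the pose as measured when the row begins, along the tool's axes as they then stand; what a row does not reach is not made up. A row lasts 1/12 s, in which the tool goes at most 41.7 mm and 7.16 degrees, less where a joint would pass 70% of its speed; a pose out of reach is approached as far as the arm can. A call with a gripper value outside its range is refused whole. The fingers move at their own pace and stop on an object; the grip force is fixed at half the most. Time passes only in rows, so rows that do not move let the fingers close. It gives the time, the measured TCP pose, the force and the opening at its end, in the units of the state.
- arm.read_state(): the state, without advancing time (a new reading comes with each control period).
- optics.get_image(name): name is "side" or "top"; returns (picture, depth): 384x512x3 uint8, blue, green, red; 384x512 float32, mm along the optical axis (not along the pixel's ray), 0 where there is no reading.
- optics.get_calibration(name): a dict with "K" (3x3 intrinsics, pixels), "k1" (the pictures are not rectified: a ray, as slopes to the right and down, at radius r is drawn at 1 + k1 r^2 times it, then the intrinsics apply), "rvec" (rotation vector, rad) and "tvec" (3), from world to camera coordinates, as OpenCV has them. Camera axes: x right, y down, z forward; pixel columns grow to the right and rows downward; lengths in mm; the calibration is good to about 2 mm. A picture is of the moment at which its call begins. get_calibration takes no time and is no camera call.
- job.job_done(): hands the job in, once; it reports no verdict.
The state is a dict: "clock": time; "joints": joint angles; "joint_vel": joint speeds; "joint_efforts": joint torques, N m; "position": TCP position; "ee_rot": TCP orientation; "contact_force": force on the tool from outside, world axes, zero at the start; "wrist_torque": the same for the moment, N m; "gripper_width": finger opening in mm.
Only numpy, scipy, OpenCV 4.12 (cv2) and the standard library are available. Lean on these libraries where they do the work, as an engineer would, in place of code of your own. Each camera call takes 0.05 s, during which the arm holds its last target. There are 200 camera calls.

## Working session

There is one attempt and no reset: what is moved stays moved. The work goes in short steps, Python scripts to look and compute and a tool call to move; the robot and the scene stay as the last step left them, time stands still between calls to the robot, and variables do not carry over. Pictures are saved under pics/ and viewed, about 8 in all and at most 12, crops included, and the job is handed in when it is done.

Besides the shell and the picture viewer there is one more tool, called after "Request:" in YAML: its name, and indented under it one key for each argument. send_rows: Moves the arm, as the interface text tells. Its arguments: {"type":"object","properties":{"steps":{"type":"array","items":{"type":"array","items":{"type":"array","items":{"type":"number"}}}}},"required":["steps"]}

```bash
ls; mkdir -p pics; cat > h.py <<'E'
import numpy as np, cv2
from bench import arm, optics, job
def cal(n):
    c=optics.get_calibration(n); K=np.array(c["K"],float).reshape(3,3); R=cv2.Rodrigues(np.array(c["rvec"],float))[0]
    return K,float(c["k1"]),R,np.array(c["tvec"],float).ravel()
def cloud(n,depth):
    K,k1,R,t=cal(n); h,w=depth.shape
    u,v=np.meshgrid(np.arange(w),np.arange(h))
    p=cv2.undistortPoints(np.stack([u,v],-1).reshape(-1,1,2).astype(float),K,np.array([k1,0,0,0,0.])).reshape(h,w,2)
    c=np.dstack([p[...,0]*depth,p[...,1]*depth,depth])
    return (c-t)@R   # world
def proj(n,P):
    K,k1,R,t=cal(n)
    return cv2.projectPoints(np.array(P,float).reshape(-1,1,3),cv2.Rodrigues(R)[0],t,K,np.array([k1,0,0,0,0.]))[0].reshape(-1,2)
def snap(n,name=None):
    im,d=optics.get_image(n); im=np.array(im)
    if name: cv2.imwrite('pics/'+name+'.png',im)
    return im,np.array(d),cloud(n,np.array(d))
E
python3 - <<'E'
from h import *
for n in("top","side"):
    im,d,c=snap(n,n+"0"); np.savez(n+"0.npz",im=im,c=c,d=d)
    K,k1,R,t=cal(n); print(n,K.tolist(),k1,(-R.T@t).round(),R.round(2).tolist())
print(arm.read_state())
a=cv2.imread('pics/top0.png');
E
```

```text
pics
top [[429.0264197342326, 0.0, 252.72207699512074], [0.0, 429.0264197342326, 192.57576622059156], [0.0, 0.0, 1.0]] -0.021862129917811873 [ 397.   49. 1290.] [[0.01, -1.0, 0.01], [-0.99, -0.01, -0.12], [0.12, -0.0, -0.99]]
side [[357.5868208881947, 0.0, 248.94294349658117], [0.0, 357.5868208881947, 188.81486111732022], [0.0, 0.0, 1.0]] -0.09230991184879267 [368. 578. 755.] [[-0.95, -0.32, -0.0], [-0.23, 0.7, -0.68], [0.22, -0.64, -0.73]]
{'clock': 0.1, 'joints': array([-9.62401682e-01,  3.85525764e-01,  6.75314952e-03, -4.07322520e-04,
       -1.19396313e+00, -2.58586702e-01]), 'joint_vel': array([ 5.98537024e-04,  8.52101349e-05,  2.14613834e-03,  1.55312929e-04,
       -3.57128910e-04,  1.07904970e-03]), 'joint_efforts': array([-5.34542669e-04, -3.93320954e+01,  1.88931388e+01,  4.19799730e+00,
       -2.60286950e-03,  5.53725556e-06]), 'position': array([ 214.02820456, -586.66977299,  230.30356812]), 'ee_rot': array([-1.73939510e-01,  9.84755843e-01,  9.59528696e-04, -2.35528187e-04]), 'contact_force': array([-0.91250753, -0.71643622,  0.24446801]), 'wrist_torque': array([ 0.03177721, -0.00036134,  0.01095422]), 'gripper_width': 85.50677872804566}
```

View pics/top0.png

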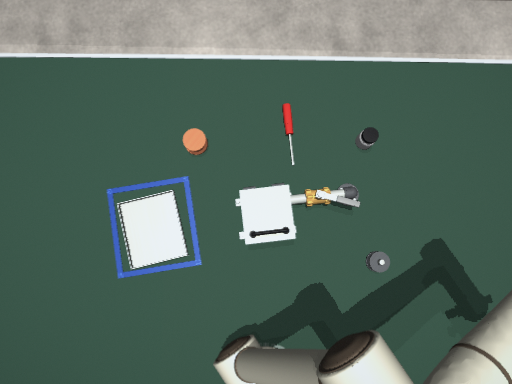

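View pics/side0.png

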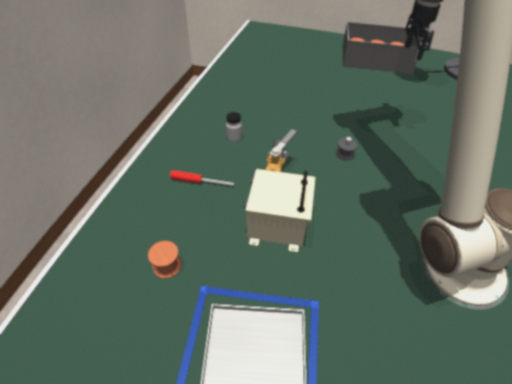

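Top view: box around (267,213) with the flap handle at (270,232), the valve at (318,196) with its lever pointing right to (358,204), and the tray around (153,230). The side view agrees. Next I measure poses.

```bash
python3 - <<'E'
from h import *
z=np.load('top0.npz'); im,c=z['im'],z['c']
def rect(m,l):
    m=m.astype(np.uint8); n,lab,st,_=cv2.connectedComponentsWithStats(m)
    i=1+np.argmax(st[1:,4]); p=c[lab==i]; r=cv2.minAreaRect(p[:,:2].astype(np.float32)); print(l,st[i],r,np.median(p,0).round(1))
    return p
H=c[...,2]; V,U=np.mgrid[:384,:512]
box=(U>225)&(U<310)&(V>170)&(V<250)
rect(box&(H>106)&(H<120),'flap')
p=rect(box&(H>138)&(H<165),'bar'); print(p.mean(0), np.percentile(p[:,2],[5,50,95]))
b=im.astype(int)
tr=(U>100)&(U<205)&(V>170)&(V<285)&(b.min(2)>110)
rect(tr,'tray')
lv=(U>298)&(U<375)&(V>175)&(V<215)&(H>85)
ys=np.argwhere(lv)
for v in range(186,212):print(v,' '.join(f'{H[v,u]:4.0f}' for u in range(304,364,2)))
E
python3 -c "
import cv2
a=cv2.imread('pics/top0.png')[165:255,225:375];cv2.imwrite('pics/crop0.png',cv2.resize(a,None,fx=5,fy=5,interpolation=cv2.INTER_CUBIC))"
```

```text
flap [ 239  183   57   62 2618] ((480.0077819824219, 4.969749450683594), (156.7036590576172, 138.3883514404297), 7.2673492431640625) [481.5   5.  114.5]
bar [251 228  38   8 142] ((427.0866394042969, -2.0512046813964844), (9.903549194335938, 99.15364837646484), 7.224423408508301) [426.2  -1.8 152.1]
[426.99965236  -1.86287354 152.32682894] [148.69783836 152.13962347 156.01789203]
tray [ 117  190   71   79 3764] ((454.56829833984375, 252.43716430664062), (203.63458251953125, 371.7626037597656), 12.810812950134277) [434.4 340.    2.6]
186   -5    2   -1    1    1    2   -1    2   -5   -5   -5   -3   -5   -1   -3    1   -6   -2    6    3    4    5    6    8    6    6    3    1   -4    3
187   -3   -2   -1   -1   -2   -4   -0   -4   -7   -3   56   54   -2    1   -8   -5    3   -0    7    1   54   57   60   56   57   57   -3   -0   -2   -1
188    1    0   -1   -2   -1    2   -5    1   -3   54   65   62   62   -1    1    1   -0   11    7    4   62   63   62   69   65   62    3   -1   -1    0
189   -1   54   55    3   -2  -10   53   59   59   62   67   66   66   -1    4   -3   -1   58   54 
[... 2742 characters left out ...]
   3 1290   -1    0   -1    2   -4   -3   -2    3    0   -3    2   -0   -1   -4   -2
208    4   -5   -3    2   -2   -2   -2    1   -1    2   -1    0   -5   -2   -3   -3   -3   -4   -2   -1   -1   -1    1    2    3   -4   -3   -5   -2   -2
209   -1   -0    3   -0   -2    1   -5    1   -2    2    0    1   -7   -2   -1    1    1    2   -2   -2   -1   -4   -4    0   -2   -1    1   -4   -4   -0
210   -4    1   -2    0   -0   -1   -4   -0   -3   -2   -1   -0   -2   -5    1    2    1   -2   -1   -0   -3   -2   -5    5    1   -1   -5   -2   -4   -2
211    1   -1   -1    1    1    1   -4   -1   -4    2    1    3   -1   -3    2   -6   -4    2   -1   -0   -2    2   -1   -4   -2   -5   -5   -1    4   -2
```

View pics/crop0.png

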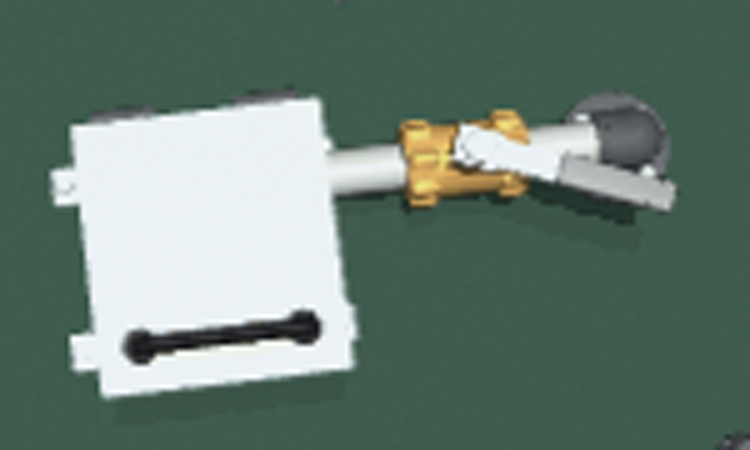

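The crop gives a box yaw of about +7.3° and a lever about 70° open. I'll fit the lever sleeve, stem and tray more carefully.

```bash
python3 - <<'E'
from h import *
z=np.load('top0.npz'); im,c=z['im'],z['c']
V,U=np.mgrid[:384,:512]; H=c[...,2]
m=(U>338)&(U<362)&(V>190)&(V<210)&(H>99)&(H<118)
p=c[m]; r=cv2.minAreaRect(p[:,:2].astype(np.float32)); print('sleeve',r,p.mean(0))
d=np.linalg.svd(p[:,:2]-p[:,:2].mean(0))[2][0]; d*=-np.sign(d[1]); print('dir',d,np.degrees(np.arctan2(d[1],d[0])))
th=np.radians(7.27); X=np.array([np.cos(th),np.sin(th)]); Y=np.array([-X[1],X[0]])
for O in ([481.5,5],):
    O=np.array(O)
    s=r[0]; 
    # stem on line O+35X+tY and on sleeve line
    A=np.stack([Y,-d],1); t=np.linalg.solve(A,np.array(p[:,:2].mean(0))-O-35*X); print('stem',O+35*X+t[0]*Y,t)
p=c[(U>314)&(U<326)&(V>188)&(V<198)&(H>110)&(H<122)];print('knob',p.mean(0))
b=(im[...,0].astype(int)>120)&(im[...,2]<90)&(U>90)&(U<215)&(V>165)&(V<285)
print('tape',cv2.minAreaRect(c[b][:,:2].astype(np.float32)))
t=(im.min(2)>120)&(U>110)&(U<195)&(V>180)&(V<275)&(H<40)&(H>-10)
n,l,st,_=cv2.connectedComponentsWithStats(t.astype(np.uint8)); i=1+np.argmax(st[1:,4]); print(cv2.minAreaRect(c[l==i][:,:2].astype(np.float32)),st[i])
print('probe proj', proj('top',[[400,-250,0]]))
for n,(u,v) in dict(spool=(195,137),jar=(369,135),former=(380,262)).items(): print(n,c[v,u])
E
```

```text
sleeve ((514.1119995117188, -223.5091552734375), (59.38452911376953, 18.686769485473633), 76.67469024658203) [ 513.69552987 -223.26575777  108.39720738]
dir [-0.24731013 -0.96893637] -104.31839667059572
stem [ 535.17036607 -139.12949696] [-149.76254568  -86.83362812]
knob [ 534.11694163 -143.70718268  113.50290104]
tape ((457.3577880859375, 265.9237060546875), (273.2245788574219, 406.0810546875), 10.237937927246094)
((435.59014892578125, 344.7989807128906), (203.1494598388672, 178.03359985351562), 14.556069374084473) [ 117  190   71   79 3699]
probe proj [[350.06578058 242.81810794]]
spool [704.66721142 214.9251349   54.04996395]
jar [ 708.63499489 -289.6331088    86.55580465]
former [ 346.44270607 -320.44697009   61.05334199]
```

Request:
send_rows:
  steps:
    - [[0,0,0,-0.124,0],[0,0,0,-0.124,0],[0,0,0,-0.124,0],[0,0,0,-0.124,0],[0,0,0,-0.124,0],[0,0,0,-0.124,0],[0,0,0,-0.124,0],[0,0,0,-0.124,0],[0,0,0,-0.124,0],[0,0,0,-0.124,0]]

```text
clock: 0.93
position: [212.8, -583.3, 223.4]
ee_rot: [0.719, -0.695, -0.007, -0.003]
contact_force: [0.3, 0.9, -0.9]
gripper_width: -0.4
```

```bash
cat > go.py <<'E'
import sys
from h import *
from scipy.spatial.transform import Rotation as Ro
O=np.array([481.5,5]); th=np.radians(7.27); X=np.array([np.cos(th),np.sin(th)]); Y=np.array([-X[1],X[0]])
s=arm.read_state(); R=Ro.from_quat(s['ee_rot']).as_matrix(); p=s['position']
q=p[:2]-O
print('t',s['clock'],'world',p.round(1),'box',(q@X).round(1),(q@Y).round(1),'ytool',np.degrees(np.arctan2(R[1,1],R[0,1])).round(2),'F',s['contact_force'].round(1),'w',s['gripper_width'].round(1),'j',s['joints'].round(2))
def to(P): print(P,'-> tool cm',(R.T@(np.array(P)-p)/10).round(2))
def tb(bx,by,z): to([*(O+bx*X+by*Y),z])
a=sys.argv[1:]
for k in a:
    f,v=k.split(':'); v=[float(i) for i in v.split(',')]
    (tb(*v) if f=='b' else to(v))
yaw=np.degrees(np.arctan2(R[1,1],R[0,1])); print('turn needed',-np.radians((187.27-yaw+180)%360-180).round(3))
E
python3 go.py w:552,-234,231 w:552,-234,88
```

```text
Traceback (most recent call last):
  File "go.py", line 7, in <module>
    print('t',s['clock'],'world',p.round(1),'box',(q@X).round(1),(q@Y).round(1),'ytool',np.degrees(np.arctan2(R[1,1],R[0,1])).round(2),'F',s['contact_force'].round(1),'w',s['gripper_width'].round(1),'j',s['joints'].round(2))
                                                                                                                                                                           ^^^^^^^^^^^^^^^^^^^^^^^^
AttributeError: 'float' object has no attribute 'round'
```

```bash
sed -i "s/s\['gripper_width'\].round(1)/round(s['gripper_width'],1)/" go.py; python3 go.py w:552,-234,231 w:552,-234,88
```

```text
t 0.9333 world [ 212.8 -583.3  223.4] box -341.0 -549.6 ytool -178.06 F [ 0.3  0.9 -0.9] w -0.4 j [-0.96  0.39 -0.   -0.   -1.19  1.  ]
[552.0, -234.0, 231.0] -> tool cm [-33.77 -35.08  -0.46]
[552.0, -234.0, 88.0] -> tool cm [-33.56 -35.16  13.84]
turn needed -0.093
```

Request:
send_rows:
  steps:
    - [[0,0,-0.1,-0.093,0],[-2.3,-2.9,-0.1,0,0],[-2.3,-2.9,-0.1,0,0],[-2.3,-2.9,-0.1,0,0],[-2.3,-2.9,-0.1,0,0],[-2.3,-2.9,-0.1,0,0],[-2.3,-2.9,-0.1,0,0],[-2.3,-2.9,-0.1,0,0],[-2.3,-2.9,-0.1,0,0],[-2.3,-2.9,-0.1,0,0]]

```text
clock: 1.77
position: [446.2, -336.5, 229.1]
ee_rot: [0.749, -0.663, -0.013, -0.004]
contact_force: [-0.6, -0.4, -0.2]
gripper_width: -0.0
```

```bash
python3 go.py w:552,-234,231 w:552,-234,88
```

```text
t 1.7667 world [ 446.2 -336.5  229.1] box -78.2 -334.3 ytool -173.03 F [-0.6 -0.4 -0.2] w -0.0 j [-0.37  0.29 -0.14 -0.02 -1.17  0.49]
[552.0, -234.0, 231.0] -> tool cm [ -8.9  -11.74  -0.11]
[552.0, -234.0, 88.0] -> tool cm [ -8.54 -11.91  14.19]
turn needed -0.005
```

Request:
send_rows:
  steps:
    - [[-2.2,-2.9,0,0,0],[-2.2,-2.9,0,0,0],[-2.2,-2.9,0,0,0],[-2.0,-2.9,0,0,0],[0,0,2.5,0,0],[0,0,2.5,0,0],[0,0,0,0,0]]

```text
clock: 2.35
position: [559.8, -222.1, 177.1]
ee_rot: [0.752, -0.659, -0.013, -0.005]
contact_force: [-1.0, 0.3, 0.0]
gripper_width: 0.0
```

```bash
python3 go.py w:552,-234,88; python3 - <<'E'
from h import *
snap('side','side1')
E
python3 -c "
import cv2
a=cv2.imread('pics/side1.png')[80:260,200:400];cv2.imwrite('pics/c1.png',cv2.resize(a,None,fx=3.3,fy=3.3,interpolation=cv2.INTER_CUBIC))"
```

```text
t 2.35 world [ 559.8 -222.1  177.1] box 48.9 -235.2 ytool -172.42 F [-1.   0.3  0. ] w 0.0 j [-0.12  0.4  -0.1  -0.03 -1.09  0.27]
[552.0, -234.0, 88.0] -> tool cm [1.31 0.84 8.89]
turn needed 0.005
```

View pics/c1.png

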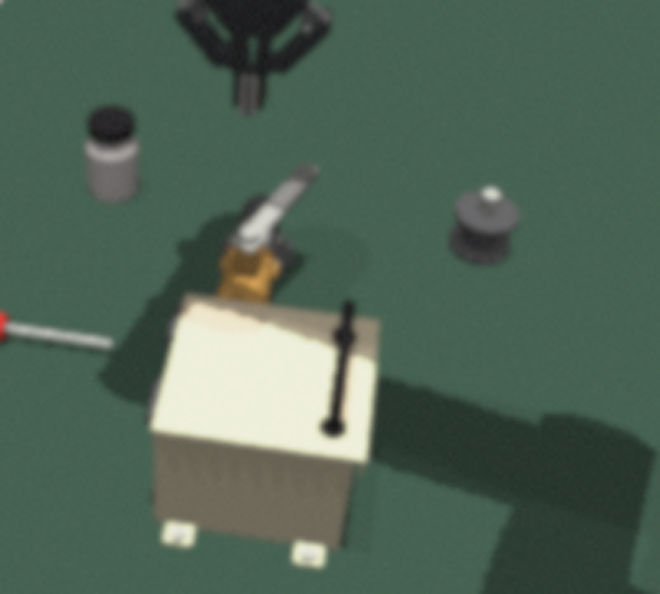

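The fingers (crop 250,105) hang behind the lever (crop 315,170 to 250,240) and are clear. Descending.

Request:
send_rows:
  steps:
    - [[0.6,0.3,1.0,0,0],[0.5,0.3,2.0,0,0],[0,0,2.4,0,0],[0,0,2.0,0,0],[0,0,0.6,0,0],[0,0,-0.05,0,0]]

```text
clock: 2.9
position: [557.2, -239.4, 103.6]
ee_rot: [0.751, -0.66, -0.006, -0.007]
contact_force: [-0.6, -0.8, 0.8]
gripper_width: 0.0
```

```bash
cat > arc.py <<'E'
from h import *
import sys
off=float(sys.argv[1]); st=np.array([535.,-140])
O=np.array([481.5,5]); th=np.radians(7.27); X=np.array([np.cos(th),np.sin(th)]); Y=np.array([-X[1],X[0]])
prev=None
for t in list(range(-104,-173,-6))+[-172.7]:
    a=np.radians(t); d=np.array([np.cos(a),np.sin(a)]); n=np.array([-d[1],d[0]])
    P=st+85*d+off*n; b=((P-O)@X,(P-O)@Y)
    print(t,P.round(1),np.round(b,1), '' if prev is None else (-(b[1]-prev[1])/10,-(b[0]-prev[0])/10)); prev=b
E
python3 go.py; python3 arc.py 21
```

```text
t 2.9 world [ 557.2 -239.4  103.6] box 44.2 -252.0 ytool -172.59 F [-0.6 -0.8  0.8] w 0.0 j [-0.15  0.47 -0.19 -0.02 -0.91  0.29]
turn needed 0.002
-104 [ 534.8 -227.6] [  23.5 -237.4] 
-110 [ 525.7 -227.1] [  14.4 -235.8] (np.float64(-0.16532051266227654), np.float64(0.9014278286304525))
-116 [ 516.6 -225.6] [   5.6 -233.2] (np.float64(-0.2586397352695826), np.float64(0.8792090135320555))
-122 [ 507.8 -223.2] [  -2.8 -229.7] (np.float64(-0.34912524681342916), np.float64(0.8473574004950913))
-128 [ 499.2 -219.9] [ -10.9 -225.3] (np.float64(-0.43578566909403094), np.float64(0.8062219624573632))
-134 [ 491.1 -215.7] [ -18.4 -220.2] (np.float64(-0.5176715323900283), np.float64(0.7562533878861555))
-140 [ 483.4 -210.7] [ -25.4 -214.2] (np.float64(-0.5938856780474225), np.float64(0.6979991429410799))
-146 [ 476.3 -204.9] [ -31.8 -207.6] (np.float64(-0.6635930879375735), np.float64(0.6320974733202274))
-152 [ 469.8 -198.4] [ -37.3 -200.3] (np.float64(-0.7260300330904841), np.float64(0.5592704115067825))
-158 [ 464.1 -191.3] [ -42.1 -192.5] (np.float64(-0.7805124412693119), np.float64(0.4803158660299992))
-164 [ 459.1 -183.6] [ -46.1 -184.3] (np.float64(-0.82644339180886), np.float64(0.3960988794124489))
-170 [ 454.9 -175.4] [ -49.2 -175.6] (np.float64(-0.8633196556033595), np.float64(0.30754215058302564))
-172.7 [ 453.4 -171.6] [ -50.3 -171.6] (np.float64(-0.398016776928867), np.float64(0.10856802528331713))
```

Request:
send_rows:
  steps:
    - [[-0.8,0,1.0,0,0],[-0.4,0.4,0.4,0,0],[0,0.8,-0.05,0,0],[0,0.8,-0.05,0,0],[-0.17,0.9,-0.05,0,0],[-0.26,0.88,-0.05,0,0],[-0.35,0.85,-0.05,0,0],[-0.44,0.81,-0.05,0,0],[0,0,-0.05,0,0]]

```text
clock: 3.65
position: [503.8, -226.6, 103.3]
ee_rot: [0.751, -0.66, 0.007, -0.014]
contact_force: [-0.4, 1.2, 0.5]
gripper_width: 0.3
```

```bash
python3 go.py b:-25.4,-214.2,90
```

```text
t 3.65 world [ 503.8 -226.6  103.3] box -7.2 -232.5 ytool -172.62 F [-0.4  1.2  0.5] w 0.3 j [-0.14  0.38 -0.35 -0.02 -0.81  0.28]
[np.float64(483.4101843841763), np.float64(-210.69226039804593), 90.0] -> tool cm [-1.83  1.86  1.28]
turn needed 0.002
```

```bash
python3 - <<'E'
from h import *
im,d,c=snap('side'); im2,d2,c2=snap('top')
a=cv2.resize(im[80:200,220:380],None,fx=3.3,fy=3.3,interpolation=cv2.INTER_CUBIC)
b=cv2.resize(im2[160:280,290:400],None,fx=3.3,fy=3.3,interpolation=cv2.INTER_CUBIC)
cv2.imwrite('pics/c2.png',np.hstack([a,b])[:, :800]); print(a.shape,b.shape)
E
```

```text
(396, 528, 3) (396, 363, 3)
```

View pics/c2.png

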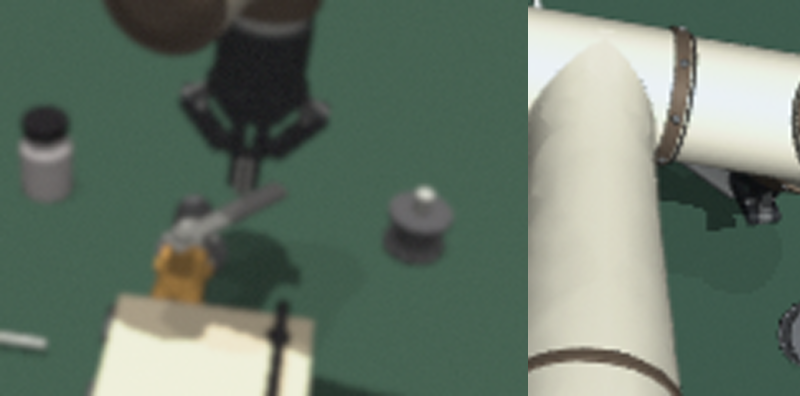

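The side crop shows the fingers behind the lever at about (245,175), and the lever has swung. Engagement is shallow, so I'll back off a little, go lower and carry on.

Request:
send_rows:
  steps:
    - [[0.3,-0.3,0.5,0,0],[0.2,-0.3,0.8,0,0],[0,0,0.8,0,0],[0,0,0.4,0,0],[0,0,0.1,0,0]]

```text
clock: 4.17
position: [509.2, -230.6, 72.8]
ee_rot: [0.751, -0.66, 0.003, -0.011]
contact_force: [-0.0, 0.0, -0.2]
gripper_width: 0.0
```

```bash
python3 go.py b:-25.4,-214.2,90
```

```text
t 4.1667 world [ 509.2 -230.6   72.8] box -2.3 -237.2 ytool -172.64 F [-0.   0.  -0.2] w 0.0 j [-0.14  0.43 -0.36 -0.02 -0.76  0.29]
[np.float64(483.4101843841763), np.float64(-210.69226039804593), 90.0] -> tool cm [-2.33  2.27 -1.75]
turn needed 0.001
```

Request:
send_rows:
  steps:
    - [[-0.5,0.8,-0.5,0,0],[-0.8,0.8,-0.3,0,0],[-0.7,0.7,-0.1,0,0],[-0.66,0.63,-0.1,0,0],[-0.73,0.56,-0.1,0,0],[-0.4,0.3,-0.1,0,0],[0,0,-0.1,0,0]]

```text
clock: 4.75
position: [465.9, -196.1, 86.3]
ee_rot: [0.751, -0.66, 0.007, -0.013]
contact_force: [1.8, -3.5, -2.6]
gripper_width: -0.1
```

```bash
python3 go.py b:-50.3,-171.6,90
```

```text
t 4.75 world [ 465.9 -196.1   86.3] box -40.9 -197.5 ytool -172.56 F [ 1.8 -3.5 -2.6] w -0.1 j [-0.08  0.34 -0.48 -0.02 -0.73  0.23]
[np.float64(453.319532456037), np.float64(-171.5857051094557), 90.0] -> tool cm [-2.6   0.92 -0.38]
turn needed 0.003
```

Request:
send_rows:
  steps:
    - [[-0.7,0.35,-0.05,0,0],[-0.7,0.3,-0.05,0,0],[-0.5,0.15,-0.05,0,0],[-0.3,0.1,-0.05,0,0],[-0.2,0,-0.05,0,0],[0,0,-0.05,0,0]]

```text
clock: 5.25
position: [453.5, -175.7, 90.1]
ee_rot: [0.753, -0.658, 0.011, -0.011]
contact_force: [0.4, -0.4, 0.4]
gripper_width: 0.3
```

```bash
python3 go.py b:-50.3,-171.6,90
```

```text
t 5.25 world [ 453.5 -175.7   90.1] box -50.6 -175.7 ytool -172.36 F [ 0.4 -0.4  0.4] w 0.3 j [-0.04  0.3  -0.53 -0.01 -0.71  0.17]
[np.float64(453.319532456037), np.float64(-171.5857051094557), 90.0] -> tool cm [-0.41 -0.03  0.01]
turn needed 0.006
```

Request:
send_rows:
  steps:
    - [[-0.3,0.05,-0.05,0,0],[-0.3,0,-0.05,0,0],[-0.2,0,-0.05,0,0]]

```text
clock: 5.5
position: [453.4, -175.5, 90.5]
ee_rot: [0.753, -0.657, 0.015, -0.007]
contact_force: [5.6, -14.8, -8.1]
gripper_width: 0.4
```

Request:
send_rows:
  steps:
    - [[-0.2,0,-0.05,0,0],[-0.2,0,-0.05,0,0]]

```text
clock: 5.67
position: [453.4, -175.6, 90.6]
ee_rot: [0.753, -0.657, 0.017, -0.005]
contact_force: [5.7, -15.6, -9.2]
gripper_width: 0.1
```

```bash
python3 go.py
```

```text
t 5.6667 world [ 453.4 -175.6   90.6] box -50.7 -175.5 ytool -172.19 F [  5.7 -15.6  -9.2] w 0.1 j [-0.03  0.3  -0.55  0.02 -0.69  0.14]
turn needed 0.009
```

Request:
send_rows:
  steps:
    - [[0.6,0,0,0,0],[0.8,0,-1,0,0],[0.4,0,-3,0,0],[0,0,-3.5,0,0],[0,0,-3,0,0],[-1,0,-1.5,0,0.5],[0,0,0,0,0.5]]

```text
clock: 6.25
position: [440.9, -180.5, 210.7]
ee_rot: [0.752, -0.659, 0.003, 0.003]
contact_force: [0.5, 0.2, 0.0]
gripper_width: 23.3
```

```bash
python3 go.py b:-53,0,200; python3 - <<'E'
from h import *
st=np.array([535.,-140])
im,d,c=snap('side')
m=(c[...,2]>95)&(c[...,2]<116)&(np.hypot(c[...,0]-st[0],c[...,1]-st[1])<130)&(np.hypot(c[...,0]-st[0],c[...,1]-st[1])>45)&(c[...,1]<-90)
p=c[m]; print(len(p),p.mean(0))
dd=p[:,:2]-p[:,:2].mean(0); v=np.linalg.svd(dd)[2][0]; print(v,np.degrees(np.arctan2(v[1],v[0])))
v=p.mean(0)[:2]-st; print(np.degrees(np.arctan2(v[1],v[0])),'want -172.7')
# bar from side
q=c[(np.hypot(c[...,0]-428,c[...,1]+2)<60)&(c[...,2]>140)&(c[...,2]<162)]; print('bar',len(q),cv2.minAreaRect(q[:,:2].astype(np.float32)),q.mean(0))
E
```

```text
t 6.25 world [ 440.9 -180.5  210.7] box -63.7 -178.9 ytool -172.48 F [0.5 0.2 0. ] w 23.3 j [-0.04  0.15 -0.38  0.01 -1.04  0.17]
[np.float64(428.9260756128322), np.float64(-1.7068975340588652), 200.0] -> tool cm [-17.89  -1.15   0.92]
turn needed 0.004
153 [ 457.99323739 -152.60471698  109.79678559]
[-0.99214753 -0.12507312] -172.81502135388604
-170.70407522787852 want -172.7
bar 146 ((429.1632385253906, -1.8624382019042969), (9.960680961608887, 98.60353088378906), 7.420910835266113) [428.44565125   4.74669522 153.61228488]
```

Lever direction is -172.8° against -172.7° wanted, so the valve is shut. Moving over the handle.

Request:
send_rows:
  steps:
    - [[-2.5,-0.2,-0.05,0,0.6],[-3.5,-0.2,-0.05,0,0.6],[-3.5,-0.2,-0.05,0,0.6],[-3.5,-0.2,-0.05,0,0.6],[-2.5,-0.2,-0.05,0,0.6],[-1,0,0,0,0.6],[0,0,0,0,0.6],[0,0,0,0,0.6]]

```text
clock: 6.97
position: [418.0, -10.2, 199.9]
ee_rot: [0.75, -0.661, -0.009, 0.014]
contact_force: [-0.5, -0.0, 0.1]
gripper_width: 51.1
```

```bash
python3 go.py w:428.5,-2,131
```

```text
t 6.9667 world [418.  -10.2 199.9] box -64.9 -7.1 ytool -172.76 F [-0.5 -0.   0.1] w 51.1 j [ 0.37  0.07 -0.49 -0.   -1.04 -0.24]
[428.5, -2.0, 131.0] -> tool cm [-0.72 -1.37  6.85]
turn needed -0.0
```

Request:
send_rows:
  steps:
    - [[-0.3,-0.6,0.5,0,0.6],[-0.3,-0.6,1.0,0,0.6],[0,0,1.0,0,0.6],[0,0,1.0,0,0.6],[0,0,0,0,0.6],[0,0,0,0,0.6]]

```text
clock: 7.47
position: [427.5, -6.8, 158.5]
ee_rot: [0.748, -0.664, -0.011, 0.018]
contact_force: [-0.7, -0.1, -0.7]
gripper_width: 51.3
```

```bash
python3 go.py w:428.5,-2,131
```

```text
t 7.4667 world [427.5  -6.8 158.5] box -55.1 -4.9 ytool -173.17 F [-0.7 -0.1 -0.7] w 51.3 j [ 0.36  0.14 -0.53 -0.   -0.94 -0.24]
[428.5, -2.0, 131.0] -> tool cm [-0.48 -0.27  2.74]
turn needed -0.008
```

Request:
send_rows:
  steps:
    - [[-0.2,-0.1,0.8,0,0.6],[-0.2,-0.1,0.9,0,0.6],[0,0,0.6,0,0.6],[0,0,-0.05,0,0.6]]

```text
clock: 7.8
position: [428.8, -3.7, 133.9]
ee_rot: [0.747, -0.665, -0.011, 0.018]
contact_force: [-0.6, -0.0, -0.5]
gripper_width: 51.5
```

```bash
python3 go.py w:428.5,-2,131
```

```text
t 7.8 world [428.8  -3.7 133.9] box -53.4 -1.9 ytool -173.36 F [-0.6 -0.  -0.5] w 51.5 j [ 0.37  0.18 -0.56 -0.01 -0.87 -0.25]
[428.5, -2.0, 131.0] -> tool cm [-0.17 -0.01  0.29]
turn needed -0.011
```

Request:
send_rows:
  steps:
    - [[0,0,0.1,0,0],[0,0,-0.05,0,0],[0,0,-0.05,0,0],[0,0,-0.05,0,0],[0,0,-0.05,0,0],[0,0,-0.05,0,0]]

```text
clock: 8.3
position: [427.5, -3.8, 134.4]
ee_rot: [0.747, -0.664, -0.012, 0.019]
contact_force: [1.7, -0.5, -7.2]
gripper_width: 7.7
```

```bash
python3 go.py; python3 - <<'E'
import numpy as np
r=np.hypot(124,37); a0=np.arctan2(37,-124); q=None
for f in np.arange(0,1.75,.1):
    p=r*np.array([np.cos(a0-f),np.sin(a0-f)]); print(f.round(1),p.round(1),'abs bx,zTCP',(p+[71,112.5-19]).round(1), '' if q is None else ((q-p)/10).round(2)); q=p
E
```

```text
t 8.3 world [427.5  -3.8 134.4] box -54.7 -1.9 ytool -173.31 F [ 1.7 -0.5 -7.2] w 7.7 j [ 0.37  0.18 -0.56 -0.01 -0.88 -0.25]
turn needed -0.01
0.0 [-124.   37.] abs bx,zTCP [-53.  130.5] 
0.1 [-119.7   49.2] abs bx,zTCP [-48.7 142.7] [-0.43 -1.22]
0.2 [-114.2   60.9] abs bx,zTCP [-43.2 154.4] [-0.55 -1.17]
0.3 [-107.5   72. ] abs bx,zTCP [-36.5 165.5] [-0.67 -1.11]
0.4 [-99.8  82.4] abs bx,zTCP [-28.8 175.9] [-0.77 -1.04]
0.5 [-91.1  91.9] abs bx,zTCP [-20.1 185.4] [-0.87 -0.96]
0.6 [-81.4 100.6] abs bx,zTCP [-10.4 194.1] [-0.96 -0.86]
0.7 [-71.  108.2] abs bx,zTCP [ -0.  201.7] [-1.04 -0.76]
0.8 [-59.8 114.7] abs bx,zTCP [ 11.2 208.2] [-1.12 -0.65]
0.9 [-48.1 120.1] abs bx,zTCP [ 22.9 213.6] [-1.18 -0.54]
1.0 [-35.9 124.3] abs bx,zTCP [ 35.1 217.8] [-1.22 -0.42]
1.1 [-23.3 127.3] abs bx,zTCP [ 47.7 220.8] [-1.26 -0.3 ]
1.2 [-10.4 129. ] abs bx,zTCP [ 60.6 222.5] [-1.28 -0.17]
1.3 [  2.5 129.4] abs bx,zTCP [ 73.5 222.9] [-1.29 -0.04]
1.4 [ 15.4 128.5] abs bx,zTCP [ 86.4 222. ] [-1.29  0.09]
1.5 [ 28.1 126.3] abs bx,zTCP [ 99.1 219.8] [-1.28  0.22]
1.6 [ 40.6 122.9] abs bx,zTCP [111.6 216.4] [-1.25  0.34]
1.7 [ 52.7 118.2] abs bx,zTCP [123.7 211.7] [-1.21  0.47]
```

Request:
send_rows:
  steps:
    - [[0,-0.2,-0.6,0,0],[0,-0.43,-1.1,0,0],[0,-0.55,-1.1,0,0],[0,-0.67,-1.1,0,0]]

```text
clock: 8.63
position: [442.8, -1.8, 169.1]
ee_rot: [0.746, -0.665, -0.017, 0.024]
contact_force: [1.5, -1.0, -9.1]
gripper_width: 7.7
```

```bash
python3 go.py b:-10.4,-2,194
```

```text
t 8.6333 world [442.8  -1.8 169.1] box -39.2 -1.8 ytool -173.41 F [ 1.5 -1.  -9.1] w 7.7 j [ 0.36  0.16 -0.47 -0.01 -0.99 -0.24]
[np.float64(471.4366977630485), np.float64(1.7000078654990987), 194.0] -> tool cm [-0.   -2.73 -2.66]
turn needed -0.012
```

Request:
send_rows:
  steps:
    - [[0,-0.77,-1.0,0,0],[0,-0.87,-0.95,0,0],[0,-0.96,-0.85,0,0],[0,-1.04,-0.75,0,0],[0,-1.12,-0.65,0,0]]

```text
clock: 9.05
position: [474.0, 2.2, 204.0]
ee_rot: [0.744, -0.666, -0.035, 0.042]
contact_force: [-14.0, 3.4, 5.4]
gripper_width: 8.0
```

```bash
python3 go.py b:60.6,-2,222.5
```

```text
t 9.05 world [474.    2.2 204. ] box -7.8 -1.8 ytool -173.64 F [-14.    3.4   5.4] w 8.0 j [ 0.33  0.21 -0.31 -0.02 -1.16 -0.21]
[np.float64(541.8659172251034), np.float64(10.684719656408145), 222.5] -> tool cm [-0.08 -6.59 -2.6 ]
turn needed -0.016
```

The tool is tilting along with the bar (about 6°). I'll loosen the grip, since the friction hinge holds the flap, and push on with the bar loose between the fingers.

Request:
send_rows:
  steps:
    - [[0,0,-0.05,0,0.3],[0,0,-0.05,0,0.3],[0,0,-0.05,0,0.3]]

```text
clock: 9.3
position: [475.6, 2.5, 208.3]
ee_rot: [0.744, -0.666, -0.035, 0.042]
contact_force: [0.9, 0.3, -0.2]
gripper_width: 25.3
```

```bash
python3 go.py b:60.6,-2,222.5;  python3 -c "
from h import *
from scipy.spatial.transform import Rotation as Ro
print(Ro.from_quat(arm.read_state()['ee_rot']).as_matrix().round(3))"
```

```text
t 9.3 world [475.6   2.5 208.3] box -6.1 -1.7 ytool -173.62 F [ 0.9  0.3 -0.2] w 25.3 j [ 0.33  0.21 -0.3  -0.02 -1.17 -0.21]
[np.float64(541.8659172251034), np.float64(10.684719656408145), 222.5] -> tool cm [-0.07 -6.48 -2.14]
turn needed -0.016
[[ 0.111 -0.988 -0.107]
 [-0.994 -0.11  -0.016]
 [ 0.004  0.108 -0.994]]
```

Request:
send_rows:
  steps:
    - [[0,-0.9,-0.1,0,0.3],[0,-1.0,-0.1,0,0.3],[0,-1.2,-0.5,0,0.3],[0,-1.2,-0.5,0,0.3],[0,-1.2,-0.3,0,0.3],[0,0,0,0,0.3]]

```text
clock: 9.8
position: [518.5, 4.6, 221.1]
ee_rot: [0.743, -0.665, -0.046, 0.058]
contact_force: [0.5, 0.1, -0.2]
gripper_width: 25.5
```

```bash
python3 go.py b:63.5,-2,220 b:89,-2,217 b:108,-2,211
```

```text
t 9.8 world [518.5   4.6 221.1] box 36.7 -5.1 ytool -173.65 F [ 0.5  0.1 -0.2] w 25.5 j [ 0.31  0.29 -0.16 -0.02 -1.27 -0.19]
[np.float64(544.7426036538353), np.float64(11.051700842234007), 220.0] -> tool cm [-0.35 -2.66 -0.29]
[np.float64(570.0376050099254), np.float64(14.278604372771763), 217.0] -> tool cm [-0.39 -5.23 -0.37]
[np.float64(588.8848609223064), np.float64(16.68296386611362), 211.0] -> tool cm [-0.42 -7.2  -0.05]
turn needed -0.016
```

Request:
send_rows:
  steps:
    - [[-0.1,-1.2,-0.2,0,0.3],[-0.1,-1.3,-0.2,0,0.3],[-0.1,-1.3,-0.1,0,0.3],[0,-1.2,-0.1,0,0.3],[0,0,0,0,0.3]]

```text
clock: 10.22
position: [565.1, 10.7, 222.1]
ee_rot: [0.743, -0.664, -0.049, 0.064]
contact_force: [-0.0, 0.9, 0.5]
gripper_width: 25.5
```

```bash
python3 go.py b:89,-2,217 b:108,-2,211;  python3 - <<'E'
from h import *
im,d,c=snap('side')
cv2.imwrite('pics/c3.png',cv2.resize(im[60:260,180:400],None,fx=3,fy=3,interpolation=cv2.INTER_CUBIC))
E
```

```text
t 10.2167 world [565.1  10.7 222.1] box 83.7 -4.9 ytool -173.68 F [-0.   0.9  0.5] w 25.5 j [ 0.3   0.37 -0.04 -0.02 -1.32 -0.18]
[np.float64(570.0376050099254), np.float64(14.278604372771763), 217.0] -> tool cm [-0.3  -0.6   0.41]
[np.float64(588.8848609223064), np.float64(16.68296386611362), 211.0] -> tool cm [-0.34 -2.57  0.7 ]
turn needed -0.017
```

View pics/c3.png

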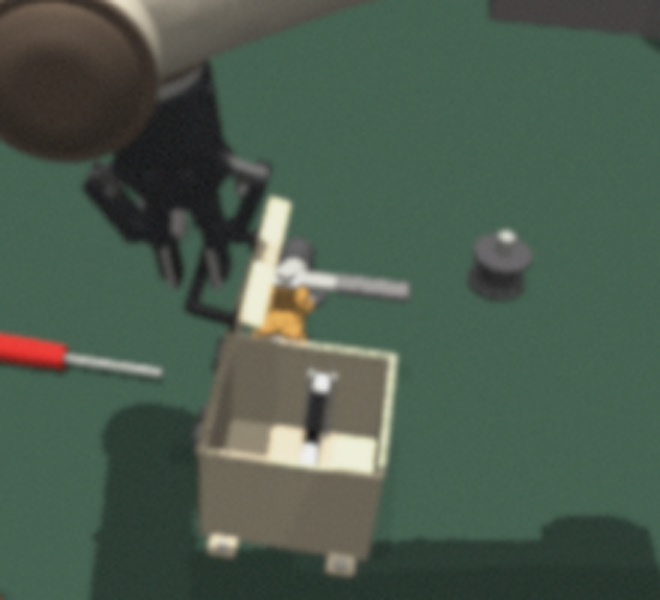

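The flap is nearly upright, the lever is across the pipe, and the filter grip shows at crop (318,410). Next I push a little further.

Request:
send_rows:
  steps:
    - [[0,-0.8,0.1,0,0.3],[0,-0.8,0.2,0,0.3],[0,-0.4,0.1,0,0.3],[0,0,0,0,0.3]]

```text
clock: 10.6
position: [582.9, 12.2, 215.2]
ee_rot: [0.743, -0.664, -0.05, 0.065]
contact_force: [-1.5, 0.3, 0.7]
gripper_width: 25.5
```

```bash
python3 go.py b:108,-2,211;  python3 - <<'E'
from h import *
im,d,c=snap('side'); np.savez('s4.npz',im=im,c=c)
O=np.array([481.5,5]); th=np.radians(7.27); X=np.array([np.cos(th),np.sin(th)]); Y=np.array([-X[1],X[0]])
b=np.dstack([(c[...,:2]-O)@X,(c[...,:2]-O)@Y,c[...,2]])
m=(abs(b[...,1])<66)&(b[...,2]>130)&(b[...,2]<255)&(b[...,0]>40)&(b[...,0]<120)&(im.min(2)>120)
p=b[m]; k=np.polyfit(p[:,2],p[:,0],1) if len(p)>20 else 0; print('flap',len(p),k,'angle',np.pi/2+np.arctan(k[0]))
m=(abs(b[...,1])<60)&(abs(b[...,0])<60)&(b[...,2]>85)&(b[...,2]<112)&(im.max(2)<70)
p=b[m]; print('grip',len(p),p.mean(0),cv2.minAreaRect(p[:,:2].astype(np.float32)))
E
```

```text
t 10.6 world [582.9  12.2 215.2] box 101.4 -5.7 ytool -173.68 F [-1.5  0.3  0.7] w 25.5 j [ 0.29  0.41 -0.   -0.02 -1.33 -0.17]
[np.float64(588.8848609223064), np.float64(16.68296386611362), 211.0] -> tool cm [-0.39 -0.71  0.3 ]
turn needed -0.017Traceback (most recent call last):
  File "<stdin>", line 6, in <module>
TypeError: 'int' object is not subscriptable
```

```bash
python3 - <<'E'
from h import *
z=np.load('s4.npz'); im,c=z['im'],z['c']
O=np.array([481.5,5]); th=np.radians(7.27); X=np.array([np.cos(th),np.sin(th)]); Y=np.array([-X[1],X[0]])
b=np.dstack([(c[...,:2]-O)@X,(c[...,:2]-O)@Y,c[...,2]])
m=(abs(b[...,1])<78)&(b[...,2]>125)&(b[...,2]<258)&(b[...,0]>40)&(b[...,0]<130)&(im.max(2)>110)
p=b[m]; print(len(p)); k=np.polyfit(p[:,2],p[:,0],1); print('flap',k,'angle',np.pi/2+np.arctan(k[0]),p[:,2].max(),p[:,1].min(),p[:,1].max())
m=(abs(b[...,1])<60)&(abs(b[...,0])<60)&(b[...,2]>88)&(b[...,2]<114)&(im.max(2)<90)
p=b[m]; print('grip',len(p)); print(p.mean(0),cv2.minAreaRect(p[:,:2].astype(np.float32)))
E
```

```text
8
flap [-3.48137291e-02  7.28578613e+01] angle 1.5359966521239086 257.71428567425727 -48.83152086896071 64.70482964974028
grip 85
[-12.09442649   5.99200519 105.05124294] ((-11.656964302062988, 2.0206146240234375), (39.129817962646484, 13.71830940246582), 89.19578552246094)
```

Request:
send_rows:
  steps:
    - [[0,0.4,0,0,0.3],[0,0.2,-1.2,0,0.3],[0,0.3,-2.2,0,0.3],[0,0.3,-2.4,0,0.3],[0,0.3,-2,0,0.3],[0,0,-0.2,0,0.3]]

```text
clock: 11.15
position: [581.5, 13.3, 300.8]
ee_rot: [0.743, -0.665, -0.048, 0.063]
contact_force: [0.9, -0.4, 0.2]
gripper_width: 25.5
```

```bash
python3 go.py b:-12,2,290 b:-12,2,150
```

```text
t 11.15 world [581.5  13.3 300.8] box 100.3 -4.5 ytool -173.7 F [ 0.9 -0.4  0.2] w 25.5 j [ 0.29  0.36  0.13 -0.02 -1.51 -0.18]
[np.float64(469.3433794770919), np.float64(5.465378837087343), 290.0] -> tool cm [-0.49 10.92  2.84]
[np.float64(469.3433794770919), np.float64(5.465378837087343), 150.0] -> tool cm [-0.68  8.71 16.66]
turn needed -0.017
```

Request:
send_rows:
  steps:
    - [[-0.1,1.5,0.15,-0.017,0.6],[-0.1,2.2,0.3,0,0.6],[-0.1,2.2,0.3,0,0.6],[-0.1,2.2,0.3,0,0.6],[-0.1,1.8,0.3,0,0.6],[0,0.5,0,0,0.6],[0,0,0,0,0.6]]

```text
clock: 11.73
position: [474.9, 5.5, 306.7]
ee_rot: [0.749, -0.658, -0.044, 0.056]
contact_force: [0.6, -0.3, -0.2]
gripper_width: 51.4
```

```bash
python3 go.py b:-12,2,150
```

```text
t 11.7333 world [474.9   5.5 306.7] box -6.5 1.4 ytool -172.64 F [ 0.6 -0.3 -0.2] w 51.4 j [ 0.34  0.15 -0.12 -0.02 -1.44 -0.21]
[np.float64(469.3433794770919), np.float64(5.465378837087343), 150.0] -> tool cm [-0.18 -1.7  15.59]
turn needed 0.002
```

Request:
send_rows:
  steps:
    - [[0,-0.1,1.5,0,0.6],[0,-0.3,2.8,0,0.6],[0,-0.3,2.8,0,0.6],[0,-0.3,2.8,0,0.6],[0,-0.3,2.5,0,0.6],[0,0,0,0,0.6],[0,0,0,0,0.6]]

```text
clock: 12.32
position: [520.6, 10.6, 232.3]
ee_rot: [0.76, -0.65, 0.006, 0.008]
contact_force: [-2.6, -0.3, -1.7]
gripper_width: 51.3
```

```bash
python3 go.py b:-14.5,1,130 b:-14.5,1,77; python3 -c "
from h import *
from scipy.spatial.transform import Rotation as Ro
print(Ro.from_quat(arm.read_state()['ee_rot']).as_matrix().round(3))"
```

```text
t 12.3167 world [520.6  10.6 232.3] box 39.4 0.6 ytool -171.03 F [-2.6 -0.3 -1.7] w 51.3 j [ 0.34  0.21 -0.25  0.02 -1.12 -0.19]
[np.float64(466.99002261984924), np.float64(4.15705490836442), 130.0] -> tool cm [-0.4   5.34 10.26]
[np.float64(466.99002261984924), np.float64(4.15705490836442), 77.0] -> tool cm [-0.5   5.31 15.56]
turn needed 0.03
[[ 0.156 -0.988 -0.002]
 [-0.988 -0.156 -0.02 ]
 [ 0.019  0.005 -1.   ]]
```

Unexpected: the tool ended 45 mm off in x and 80 mm high. I need to see why before moving.

```bash
python3 - <<'E'
from h import *
im,d,c=snap('side'); 
cv2.imwrite('pics/c4.png',cv2.resize(im[20:260,150:400],None,fx=2.5,fy=2.5,interpolation=cv2.INTER_CUBIC))
print(arm.read_state())
E
```

```text
{'clock': 12.3667, 'joints': array([ 0.34276528,  0.20873492, -0.25078925,  0.01926755, -1.12170333,
       -0.19494061]), 'joint_vel': array([-0.0035574 ,  0.03764461, -0.07700109, -0.02840073,  0.01551884,
       -0.00223686]), 'joint_efforts': array([ 1.26525485e-01, -2.83963805e+01,  1.72690827e+01,  3.78298849e+00,
       -1.06665962e-01,  2.24044517e-03]), 'position': array([520.11960805,  10.48094247, 231.28094429]), 'ee_rot': array([ 0.76010755, -0.64971869,  0.0049513 ,  0.00881011]), 'contact_force': array([0.70883756, 0.16819928, 1.23122212]), 'wrist_torque': array([ 0.01018873, -0.08373525, -0.0280646 ]), 'gripper_width': 51.22693693129139}
```

View pics/c4.png

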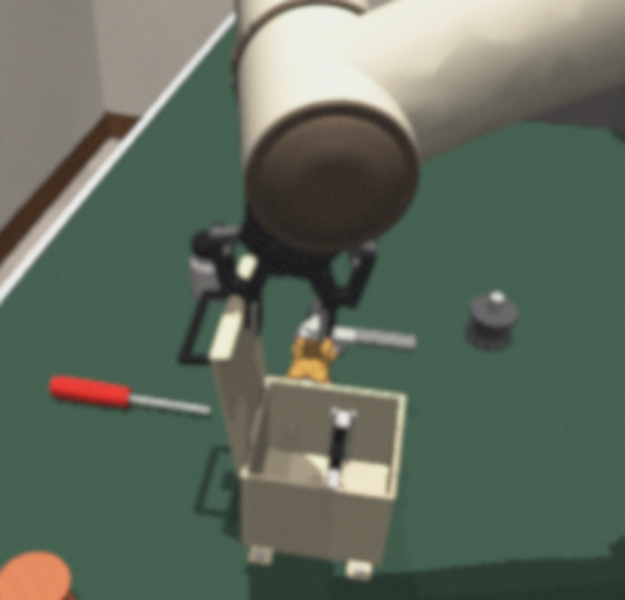

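The flap's top edge (crop 245,265) is caught inside the right-hand finger linkage: the flap stood only just upright and the open linkage came down on it. I'll lift straight out, then push the flap further back with closed fingers.

Request:
send_rows:
  steps:
    - [[0,0,-0.6,0,0.6],[0,0,-1.2,0,0.6],[0,0,-1.5,0,0.6],[0,0.3,-2,0,0.6],[0,0.5,-2,0,0.6],[0,0.8,-0.5,0,0.6],[0,1,0,0,0],[0,0.8,0,0,0],[0,0,0,0,0],[0,0,0,0,0]]

```text
clock: 13.2
position: [481.2, 5.4, 298.4]
ee_rot: [0.759, -0.651, -0.005, 0.021]
contact_force: [-0.3, -0.3, -0.5]
gripper_width: 3.1
```

```bash
python3 go.py b:20,0,235;  cat > fl.py <<'E'
from h import *
O=np.array([481.5,5]); th=np.radians(7.27); X=np.array([np.cos(th),np.sin(th)]); Y=np.array([-X[1],X[0]])
im,d,c=snap('side')
b=np.dstack([(c[...,:2]-O)@X,(c[...,:2]-O)@Y,c[...,2]])
m=(b[...,1]>60)&(b[...,1]<82)&(b[...,2]>122)&(b[...,2]<275)&(b[...,0]>30)&(b[...,0]<150)&(im.max(2)>90)
p=b[m]
for lo in range(122,270,20):
    q=p[(p[:,2]>=lo)&(p[:,2]<lo+20)]; print(lo,len(q),np.median(q,0).round(1) if len(q) else '')
np.savez('sl.npz',im=im,b=b)
E
python3 fl.py
```

```text
t 13.2 world [481.2   5.4 298.4] box -0.2 0.4 ytool -171.28 F [-0.3 -0.3 -0.5] w 3.1 j [ 0.36  0.11 -0.2   0.01 -1.3  -0.21]
[np.float64(501.33921674987465), np.float64(7.530904729833534), 235.0] -> tool cm [-0.03 -2.26  6.25]
turn needed 0.025
122 15 [ 74.8  66.3 133.9]
142 15 [ 77.8  66.5 152.3]
162 14 [ 80.9  66.9 172.3]
182 17 [ 83.5  67.  191.8]
202 19 [ 86.6  66.8 214.3]
222 19 [ 89.9  66.9 231.7]
242 31 [ 92.   66.  259.1]
262 10 [ 86.   66.5 262.6]
```

The flap now measures about 1.72 rad from its edge slope, so it's well open with room to spare. Descending over the filter in small steps.

Request:
send_rows:
  steps:
    - [[0,0.6,0.5,0.025,0.6],[0,0.6,1.2,0,0.6],[0,0.2,1.6,0,0.6],[0,0.0,1.6,0,0.6],[0,0.0,1.6,0,0.6],[0,0,1.6,0,0.6],[0,0,1.6,0,0.6],[0,0,0.8,0,0.6],[0,0,0,0,0.6]]

```text
clock: 14.0
position: [462.0, 0.1, 184.8]
ee_rot: [0.75, -0.661, -0.006, 0.024]
contact_force: [-0.4, 0.3, 0.3]
gripper_width: 51.3
```

```bash
python3 go.py b:-12.5,1,130 b:-12.5,1,77; python3 - <<'E'
from h import *
O=np.array([481.5,5]); th=np.radians(7.27); X=np.array([np.cos(th),np.sin(th)]); Y=np.array([-X[1],X[0]])
b=np.load('sl.npz'); im=b['im']; b=b['b']
m=(abs(b[...,1])<60)&(abs(b[...,0])<60)&(b[...,2]>88)&(b[...,2]<116)&(im.max(2)<90)
p=b[m]; print('grip',len(p),p.mean(0),cv2.minAreaRect(p[:,:2].astype(np.float32)))
# rim: box walls
m=(abs(b[...,1])<90)&(abs(b[...,0])<90)&(b[...,2]>104)&(b[...,2]<116)&(im.max(2)>100)
p=b[m]; print('rim',cv2.minAreaRect(p[:,:2].astype(np.float32)))
E
```

```text
t 14.0 world [4.620e+02 1.000e-01 1.848e+02] box -20.0 -2.4 ytool -172.81 F [-0.4  0.3  0.3] w 51.3 j [ 0.36  0.17 -0.42  0.01 -1.02 -0.24]
[np.float64(468.9739442948367), np.float64(4.410145381347773), 130.0] -> tool cm [-0.46 -0.99  5.43]
[np.float64(468.9739442948367), np.float64(4.410145381347773), 77.0] -> tool cm [-0.58 -1.23 10.73]
turn needed -0.001
grip 92 [-11.99403032   4.7361826  104.7140131 ] ((-11.653324127197266, 1.2972335815429688), (41.35622787475586, 13.823244094848633), 89.2800521850586)
rim ((0.7905197143554688, -0.7078704833984375), (143.61093139648438, 137.58338928222656), 0.4977014660835266)
```

Request:
send_rows:
  steps:
    - [[-0.2,-0.3,1.2,0,0.6],[-0.2,-0.4,1.4,0,0.6],[-0.1,-0.3,1.2,0,0.6],[0,0,1,0,0.6],[0,0,0,0,0.6],[0,0,-0.05,0,0.6]]

```text
clock: 14.5
position: [473.2, 5.7, 137.7]
ee_rot: [0.751, -0.66, -0.004, 0.023]
contact_force: [0.6, 0.1, 0.1]
gripper_width: 51.2
```

```bash
python3 go.py b:-12.8,0.5,78
```

```text
t 14.5 world [473.2   5.7 137.7] box -8.2 1.8 ytool -172.72 F [0.6 0.1 0.1] w 51.2 j [ 0.37  0.24 -0.47  0.02 -0.9  -0.25]
[np.float64(468.7396286618344), np.float64(3.876201391653404), 78.0] -> tool cm [-0.02  0.23  5.99]
turn needed 0.0
```

Request:
send_rows:
  steps:
    - [[0,0.2,0.8,0,0.6],[0,0.1,1.3,0,0.6],[0,0,1.3,0,0.6],[0,0,1.2,0,0.6],[0,0,0.8,0,0.6],[0,0,0.2,0,0.6],[0,0,-0.05,0,0.6]]

```text
clock: 15.08
position: [472.0, 4.8, 84.5]
ee_rot: [0.751, -0.66, -0.001, 0.018]
contact_force: [-0.6, 0.3, 0.4]
gripper_width: 51.4
```

```bash
python3 go.py b:-12.8,0.5,78
```

```text
t 15.0833 world [472.    4.8  84.5] box -9.5 1.0 ytool -172.66 F [-0.6  0.3  0.4] w 51.4 j [ 0.37  0.31 -0.55  0.02 -0.75 -0.25]
[np.float64(468.7396286618344), np.float64(3.876201391653404), 78.0] -> tool cm [0.03 0.32 0.66]
turn needed 0.001
```

Request:
send_rows:
  steps:
    - [[0,0.2,0.4,0,0.6],[0,0.1,0.2,0,0.6],[0,0,-0.05,0,0],[0,0,-0.05,0,0],[0,0,-0.05,0,0],[0,0,-0.05,0,0],[0,0,-0.05,0,0],[0,0,-0.05,0,0]]

```text
clock: 15.75
position: [469.6, 4.7, 83.3]
ee_rot: [0.751, -0.66, 0.0, 0.016]
contact_force: [0.7, -0.8, -1.0]
gripper_width: 12.5
```

```bash
python3 go.py
```

```text
t 15.75 world [469.6   4.7  83.3] box -11.8 1.2 ytool -172.67 F [ 0.7 -0.8 -1. ] w 12.5 j [ 0.37  0.31 -0.55  0.02 -0.74 -0.26]
turn needed 0.001
```

Request:
send_rows:
  steps:
    - [[0,0,-0.6,0,0],[0,0,-1.0,0,0],[0,0,-1.3,0,0],[0,0,-1.5,0,0]]

```text
clock: 16.08
position: [468.8, 5.4, 126.3]
ee_rot: [0.751, -0.66, -0.002, 0.018]
contact_force: [0.5, -0.7, -2.4]
gripper_width: 12.9
```

```bash
python3 go.py b:-12,1,225
```

```text
t 16.0833 world [468.8   5.4 126.3] box -12.5 2.0 ytool -172.69 F [ 0.5 -0.7 -2.4] w 12.9 j [ 0.37  0.25 -0.5   0.02 -0.86 -0.25]
[np.float64(469.46992471358357), np.float64(4.473417999593611), 225.0] -> tool cm [ 0.31  0.24 -9.86]
turn needed 0.001
```

Request:
send_rows:
  steps:
    - [[0,0,-1.5,0,0],[0,0,-1.6,0,0],[0,0,-1.6,0,0],[0,0,-1.6,0,0],[0,0,-1.6,0,0],[0,0,-1.6,0,0],[0,0,-1.2,0,0],[0,0,-0.5,0,0],[0,0,0,0,0],[0,0,-0.05,0,0]]

```text
clock: 16.92
position: [470.4, 8.2, 249.0]
ee_rot: [0.75, -0.661, -0.001, 0.016]
contact_force: [-0.2, -0.3, -2.8]
gripper_width: 13.1
```

```bash
python3 go.py w:436,345,240; python3 - <<'E'
from h import *
im,d,c=snap('side')
cv2.imwrite('pics/c5.png',cv2.resize(im[60:384,150:450],None,fx=1.8,fy=1.8,interpolation=cv2.INTER_CUBIC))
E
```

```text
t 16.9167 world [470.4   8.2 249. ] box -10.6 4.6 ytool -172.73 F [-0.2 -0.3 -2.8] w 13.1 j [ 0.37  0.12 -0.32  0.01 -1.17 -0.25]
[436.0, 345.0, 240.0] -> tool cm [-33.85  -0.87   0.22]
turn needed -0.0
```

View pics/c5.png

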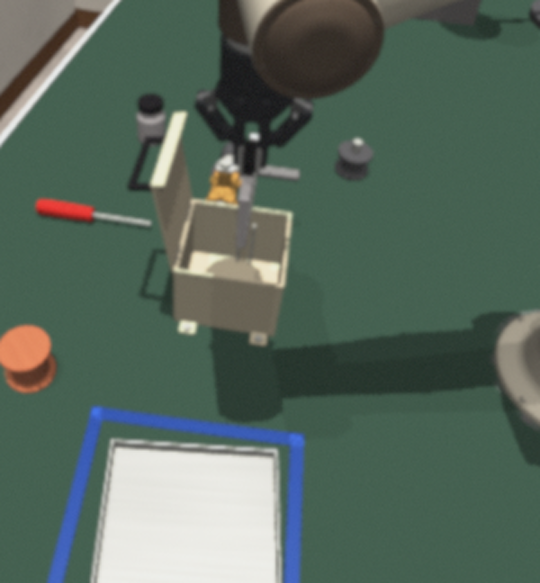

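The filter hangs upright from the gripper above the box (245,210), the flap is open and the lever is across. Carrying to the tray.

Request:
send_rows:
  steps:
    - [[-1.2,0,0,0,0],[-2.2,0,0,0,0],[-3,-0.1,0,0,0],[-3,-0.1,0,0,0],[-3,-0.1,0,0,0],[-3,-0.1,0,0,0],[-3,-0.1,0,0,0],[-3,-0.1,0,0,0],[-3,-0.1,0,0,0],[-3,-0.1,0,0,0]]

```text
clock: 17.8
position: [437.9, 284.7, 231.2]
ee_rot: [0.746, -0.665, -0.004, 0.027]
contact_force: [0.3, -0.5, -3.3]
gripper_width: 12.8
```

```bash
python3 go.py w:436,345,240
```

```text
t 17.8 world [437.9 284.7 231.2] box -7.9 283.0 ytool -173.43 F [ 0.3 -0.5 -3.3] w 12.8 j [ 0.88  0.24 -0.2  -0.01 -1.19 -0.76]
[436.0, 345.0, 240.0] -> tool cm [-5.98 -0.46 -1.08]
turn needed -0.012
```

Request:
send_rows:
  steps:
    - [[-2,-0.2,0,0,0],[-1.5,-0.1,0.5,0,0],[-0.8,0,1,0,0],[-0.3,0,1.3,0,0],[0,0,1.3,0,0],[0,0,1.2,0,0],[0,0,0.6,0,0],[0,0,0,0,0],[0,0,-0.05,0,0],[0,0,-0.05,0,0]]

```text
clock: 18.63
position: [428.1, 330.3, 156.3]
ee_rot: [0.747, -0.664, -0.004, 0.037]
contact_force: [0.5, -0.4, -1.1]
gripper_width: 12.9
```

```bash
python3 go.py w:436,345,160;  python3 - <<'E'
from h import *
im,d,c=snap('side')
cv2.imwrite('pics/c6.png',im)
a,d2,c2=snap('top'); cv2.imwrite('pics/t6.png',np.hstack([im[100:,150:],cv2.resize(a[100:,50:300],None,fx=1,fy=1)])); 
E
```

```text
t 18.6333 world [428.1 330.3 156.3] box -11.8 329.5 ytool -173.33 F [ 0.5 -0.4 -1.1] w 12.9 j [ 0.95  0.35 -0.25 -0.02 -1.05 -0.82]
[436.0, 345.0, 160.0] -> tool cm [-1.35 -0.93 -0.48]
turn needed -0.01
```

View pics/t6.png

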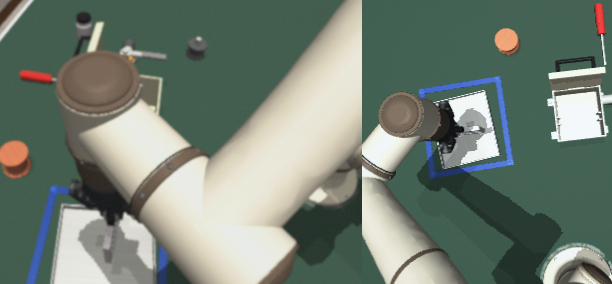

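The filter hangs over the tray in both views. A small centring shift, then let it settle.

Request:
send_rows:
  steps:
    - [[-0.6,-0.4,-0.1,0,0],[-0.6,-0.4,-0.1,0,0],[-0.1,-0.1,-0.1,0,0],[0,0,-0.07,0,0],[0,0,-0.07,0,0],[0,0,-0.07,0,0],[0,0,-0.07,0,0],[0,0,-0.07,0,0]]

```text
clock: 19.4
position: [438.3, 348.1, 165.7]
ee_rot: [0.747, -0.664, -0.005, 0.033]
contact_force: [0.9, 0.2, -3.0]
gripper_width: 12.7
```

```bash
python3 go.py w:436,345,160;  python3 - <<'E'
from h import *
from scipy.spatial.transform import Rotation as Ro
s=arm.read_state(); R=Ro.from_quat(s['ee_rot']).as_matrix(); p=s['position']; print(s['joint_vel'].round(3))
t=np.radians(14.56); T=np.array([[np.cos(t),np.sin(t)],[-np.sin(t),np.cos(t)]])
for sg in(1,-1):
    q=p+R@np.array([sg*60,0,79.]); print('corner',q.round(1),'tray',(T@(q[:2]-[435.6,344.8])).round(1))
print('tilt',np.degrees(np.arccos(-R[2,2])))
im,d,c=snap('side')
m=(np.hypot(c[...,0]-p[0],c[...,1]-p[1])<90)&(c[...,2]>55)&(c[...,2]<130); m[:, :]&=True
n,l,st,_=cv2.connectedComponentsWithStats(m.astype(np.uint8)); i=1+np.argmax(st[1:,4]); q=c[l==i]; print(st[i],np.percentile(q,[1,50,99],0).round(1).tolist())
E
python3 fl.py; python3 - <<'E'
import numpy as np
b=np.load('sl.npz')['b']; O=np.array([35.,-150])
r=np.hypot(b[...,0]-O[0],b[...,1]-O[1]); p=b[(r>45)&(r<118)&(b[...,2]>97)&(b[...,2]<116)&(b[...,1]<-90)]
v=np.linalg.svd(p[:,:2]-p[:,:2].mean(0))[2][0]; print('lever',len(p),p.mean(0),v)
E
```

```text
t 19.4 world [438.3 348.1 165.7] box 0.6 345.8 ytool -173.3 F [ 0.9  0.2 -3. ] w 12.7 j [ 0.95  0.36 -0.19 -0.02 -1.08 -0.82]
[436.0, 345.0, 160.0] -> tool cm [0.26 0.24 0.6 ]
turn needed -0.01
[ 0.002 -0.01   0.012  0.    -0.022  0.001]
corner [441.5 285.2  89.1] tray [ -9.3 -59.2]
corner [427.2 404.2  84.7] tray [ 6.8 59.6]
tilt 3.8195004358177536
[245 325  16  45 161] [[423.1, 324.9, 89.7], [428.7, 378.1, 105.4], [434.2, 404.5, 127.8]]
122 0 
142 0 
162 0 
182 0 
202 0 
222 0 
242 0 
262 0 
lever 155 [ -42.44506584 -153.62715916  109.55334245] [-0.99990652  0.0136732 ]
```

```bash
python3 -c "
from h import *
print(job.job_done())"
```

```text
the job is handed in; nothing more can be done
None
```

The job is handed in, with the arm holding the filter over the dust tray. I shut the valve by pushing the lever to its stop, swung the flap open, drew the filter out by its grip and carried it to the tray.

Last checks before hand-in, at 19.4 s:
- **Filter:** the lower corners, worked out from the arm's pose, lie about (-9, -59) and (7, 60) mm in the tray frame. They are 85–89 mm above the bench.
- **Hold:** the tool is tilted about 4°, the grip is holding (reading 12.7 mm on a 14 mm grip), and the arm was practically still.
- **Valve:** the lever measures within about 1° of square across the pipe.
- **Flap:** it measured about 1.72 rad just before I went in for the filter. The arm hid it from the side camera in the final check, but the top view over the tray still showed it standing open.

Two things went wrong on the way:
- **Handle grip:** turning the gripped handle tilted the tool about 6–8°, so I loosened the grip and pushed the flap the rest of the way.
- **Contact with the flap:** on my first descent to the filter the gripper linkage caught the flap's top edge, knocking the tool out of line and pushing the flap further open. I lifted out and repeated the descent. I only have the force from after that contact (about 3 N), so I can't rule out that its peak went over the 40 N limit.

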